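Refit the bayonet cap of the maamoul mould

ROBOT

A 6-joint arm with a two-finger parallel gripper is mounted at the origin on the work surface. World frame = base frame: x ahead of the robot, y to its left, z up, the work surface at z = 0. Lengths are in m, angles in degrees, forces in N, time in s.
With the tool pointing down it reaches from about 0.4 to 0.825 m from the base axis. Payload 7 kg.
Tool frame: the origin (TCP) lies midway between the tips of the shut fingers; the grasp point (between the pads) lies hold_point_z behind it (hold_point_z is the distance from the TCP to the grasp point, in m); z points along the fingers, y is the line along which they close (so a half turn about z gives the same grasp; the last joint's range is limited). The gripper opens to 88 mm and grips with 3 to 60 N. Pads are 19 mm wide; open, the fingers measure 130 mm over their backs; the gripper's body (78 mm by 193 mm) begins 47 mm behind the grasp point.
Start: joints at [-47.034, 20.546, 0.682, 0, -70.136, -16.507], TCP at [0.301, -0.604, 0.227] pointing down, gripper open.
Joint ranges: [-176.03, 176.03], [-82.01, 121.73], [-58.28, 71.71], [-173.87, 95.51], [-174.79, -0.11], [-173.66, 173.66]. Speed limits (degrees/s): [136.94, 136.94, 172.46, 180, 180, 180].

INTERFACE

Orientations are given as [roll, pitch, yaw] about the fixed x, y, z axes, in that order (R = Rz(yaw) Ry(pitch) Rx(roll)).
In Python, from plant import * gives the robot as it stands.
- The arm moves only by the tool step_arm, never from a script. Its argument "steps" is a list that holds one entry, the list of rows, each a list of 6 numbers: the shift along the tool's x, y, z scaled (see below), then the turn, a rotation vector about the tool's x, y, z scaled (see below). In form: [[[tx, ty, tz, wx, wy, wz], ...]]. A call has 1 to 20 rows; each row is the pose to reach, as a shift and turn from the pose commanded when the call began, along the tool's axes at that moment; what a row does not reach only later rows make up. The controller multiplies each number of a shift by 100 mm and each number of a turn by 0.5 rad. A row lasts 1/10 s, in which the tool goes at most 50 mm and 8.59 degrees, less where a joint would pass 70% of its speed; a pose out of reach is approached as far as the arm can. A call with a number of a shift or a turn outside -1 to 1 is refused whole. A call with a gripper value outside its range is refused whole. "jaw" is the closure in counts, from 0 (fully open) to 255 (shut), set as the call begins (left out, the last holds). The fingers move at their own pace and stop on an object; the grip force is fixed at half the most. Time passes only in rows, so rows that repeat a pose let the fingers close. It gives the time, the measured TCP pose, the force, the opening and the grip force at its end, in the units of the state.
- get_obs(): the state, without advancing time (a new reading comes with each control period).
- snapshot(name): name is "scene" or "top" or "wrist"; returns (picture, depth): 384x512x3 uint8, red, green, blue; 384x512 float32, m along the optical axis (not along the pixel's ray), 0 where there is no reading.
- calibration(name): a dict with "mtx" (3x3 intrinsics, pixels), "rvec" (rotation vector, rad) and "tvec" (3), from world to camera coordinates, as OpenCV has them. Camera axes: x right, y down, z forward; pixel columns grow to the right and rows downward; lengths in m; the calibration is good to about 2 mm. A picture is of the moment at which its call begins: read the wrist's pose just before it. calibration takes no time and is no camera call; for the wrist camera it gives the pose at the moment of the call.
- close_job(): hands the job in; it is judged then, once.
The state is a dict: "clock": time; "joint_pos": joint angles; "qvel": joint speeds; "tau": joint torques, N m; "tool_pos": TCP position; "orientation": TCP orientation; "force": force on the tool from outside, world axes, zero at the start; "moment": the same for the moment, N m; "opening": finger opening in m; "gripper_force": force on a finger pad.
Only numpy, scipy, OpenCV 4.12 (cv2) and the standard library are available. Lean on these libraries where they do the work, as an engineer would, in place of code of your own. Each camera call takes 0.05 s, during which the arm holds its last target. There are 200 camera calls.

TASK

Put the red maamoul mould back together: take the loose plunger cap from the blue-patterned plate, fit its two lugs into the slots of the mould's white collar, push it in against the spring, twist it clockwise (seen from above) to the stop and let go, so that it stays locked. The plastic is brittle, so feel for the slots gently and do not force the cap against the mould or its stop (contact there must stay under 50 N), and leave everything else where it stands.

Things in the scene. Friction and masses are not known exactly. Their poses are not given: they have to be found in the camera images.
- cap: Loose plunger cap of the mould, rigid plastic, about 90 g, upright on the plate. Origin = centre of its flat underside, z up its axis. Upwards from the origin (mm): white nose 34 diameter (tapered to 29 at z 0, full from z 4), z 0-18; red disc 56 diameter, z 18-24; red grip bar z 24-59. The same after a half turn about z.
- cap_grip (a point): Middle of the cap's grip bar, 46 mm above the cap's origin on the axis, axes as the cap's. The bar is 46 long along x, 14 thick along y, and stands 35 high on the disc; grip it across y.
- cap_lugs (a point): On the cap's axis at the height of the lugs' undersides, 5 mm above the cap's origin, axes as the cap's. The two white lugs point along +x and -x (parallel to the bar), reach 24 from the axis, are 8 wide and 5 high.
- mould: Red mould barrel, fixed upright on the lazy Susan, does not move. Origin = centre of its foot, z up; foot 86 mm diameter, barrel 62; finger wings along +y and -y reach 48 from the axis at z 42-50. White collar on top, 60 diameter, top face 85 above the origin. Cap origin above the mould origin: lugs resting on the collar 80, fully pushed in 67, locked 72, under the lip but not locked 69.
- mouth (a point): Centre of the collar's top face, axes as the mould's. Hole 37 mm diameter with two slots opposite each other, 11 wide, reaching 26 from the axis, a blue mark on the rim beyond each. They lie along the mould's x only to within 0.4 rad (23 deg) either way (unmeasured; the collar was pressed in by hand): look, or feel by light pressure and small turns. Lugs fit to about 0.07 rad.
- lip (a point): Centre of the underside of the collar's lip, 6 mm below its top face. Lugs must be pushed below it (cap origin under 69 above the mould's), then the cap turns clockwise only, to a rigid stop about 0.93 rad (53 deg) from the slots. At the stop the lip has a 3 deep notch: let go there and the spring lifts the lugs into it. Let go over 0.12 rad short of the stop and it does not lock.
- follower (a joint): Travel (m) of the spring disc in the mould, 0 at rest, growing as it is pushed down, at most 0.0125. The cap's nose meets it when the lugs are 2 mm into the slots; it pushes up with about 3.4 N there and 0.4 N more per mm. It reads about 0.006 when the cap is locked, 0.011 fully pushed in.
- susan: Bamboo lazy Susan, 410 diameter, top 30 above the sideboard; parked, does not turn. Origin under its centre.
- jar_a: clear glass jar with brass twist cap, 42 diameter, 68 tall, on the lazy Susan; origin under its centre (mm)
- jar_b: amber glass jar, same size (mm)
- jar_c: green glass jar, same size (mm)
- tongs: steel sugar tongs lying on the lazy Susan, 108 long along their x, 26 wide, 10 high; origin underneath, at mid length (mm)
- plate: white ceramic dessert plate with blue pattern, 150 diameter, rim 14 high; stands loose on the lazy Susan, carries the cap. Origin under its centre; its inner floor is 6 above the origin (mm)
- mug: blue mug beside the lazy Susan, 80 diameter, 85 high; origin under its centre (mm)
- canister: green can, 90 diameter, 130 high; origin under its centre (mm)
- bowl: white bowl, 120 diameter, 50 high; origin under its centre (mm)

How it is judged:
By the outcome, as a careful person would: the job done as asked, in the order asked, and still so for the second after the job is handed in, with the robot touching nothing.
It also fails if it takes over 72 s, if anything falls off the work surface, if the arm or the gripper's body presses on something with over 40 N, if the wrist force passes 120 N, or if a joint passes its speed limit or range.

## Working session

There is one attempt and no reset: what is moved stays moved. The work goes in short steps, Python scripts to look and compute and a tool call to move; the robot and the scene stay as the last step left them, time stands still between calls to the robot, and variables do not carry over. Pictures are saved under pics/ and viewed, at most 10 in all, crops included, and the job is handed in when it is done.

Besides the shell and the picture viewer there is one more tool, called after "Request:" as name(argument=value, ...), one argument or row to a line, values as JSON. step_arm: Moves the arm, as the interface text tells. Its arguments: {"type":"object","properties":{"steps":{"type":"array","items":{"type":"array","items":{"type":"array","items":{"type":"number","minimum":-1,"maximum":1}}}},"jaw":{"type":"number"}},"required":["steps"]}

```bash
mkdir -p pics; ls; python3 - <<'E'
from plant import *
import cv2,numpy as np
o=get_obs();print(o)
for n in ("scene","top"):
    p,d=snapshot(n);cv2.imwrite(f"pics/{n}1.png",cv2.cvtColor(p,cv2.COLOR_RGB2BGR));np.save(f"pics/{n}1.npy",d)
    c=calibration(n);print(n,c)
E
```

```text
pics
{'clock': 0.0, 'joint_pos': array([-4.70332714e+01,  2.05899926e+01,  6.35769605e-01, -2.01147197e-02,
       -7.01346327e+01, -1.65069557e+01]), 'qvel': array([-0.00999606,  0.02888013, -0.01645483,  0.10102256,  0.00443666,
        0.03163194]), 'tau': array([-4.91702815e-05, -5.82710302e+01,  2.93061322e+01,  6.99741170e+00,
        6.84738407e-03, -1.72221044e-04]), 'tool_pos': array([ 0.30053472, -0.60388396,  0.22565413]), 'orientation': array([ 1.79909433e+02, -7.11914441e-03, -1.53547071e+02]), 'force': array([ 0.32448268, -0.54971853, -0.34025449]), 'moment': array([ 0.00581039,  0.02844332, -0.03520087]), 'gripper_force': 0.0, 'opening': 0.08748595082735224}
scene {'mtx': array([[378.60614442,   0.        , 255.15969453],
       [  0.        , 378.60614442, 190.51452595],
       [  0.        ,   0.        ,   1.        ]]), 'rvec': array([ 1.40210004,  2.25936098, -0.8097626 ]), 'tvec': array([ 0.21971809, -0.32985287,  1.51139712])}
top {'mtx': array([[479.66975153,   0.        , 260.34619106],
       [  0.        , 479.66975153, 190.42032372],
       [  0.        ,   0.        ,   1.        ]]), 'rvec': array([ 2.16408422, -2.18178331,  0.15258325]), 'tvec': array([-0.00552293,  0.57815331,  1.34033319])}
```

View pics/top1.png

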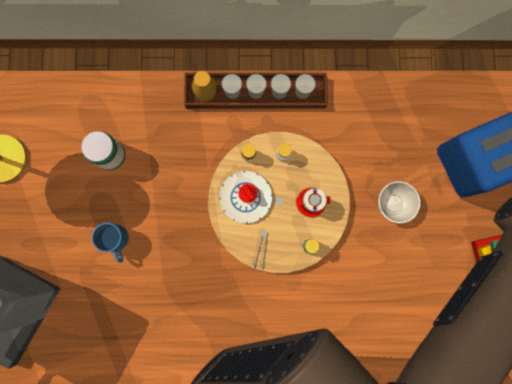

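View pics/scene1.png

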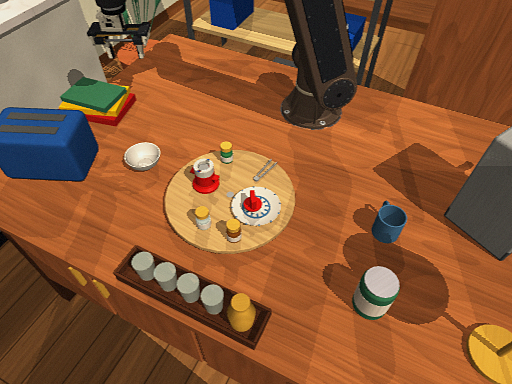

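The top view shows the plate and cap near (247,194), the mould near (313,202), the jars at (249,151), (285,151) and (312,246), and the tongs at (261,250). Next I'll measure these and enlarge that area.

```bash
cat > h.py <<'E'
from plant import *
import cv2,numpy as np
def cloud(d,c):
    v,u=np.mgrid[:d.shape[0],:d.shape[1]]; K=c["mtx"]
    P=np.stack([(u-K[0,2])/K[0,0]*d,(v-K[1,2])/K[1,1]*d,d],-1)
    R=cv2.Rodrigues(c["rvec"])[0]
    return (P-np.ravel(c["tvec"]))@R
def proj(p,c): return cv2.projectPoints(np.float64(p).reshape(-1,1,3),c["rvec"],c["tvec"],c["mtx"],None)[0].reshape(-1,2)
E
python3 - <<'E'
from h import *
d=np.load("pics/top1.npy");c=calibration("top");W=cloud(d,c)
im=cv2.imread("pics/top1.png")
for n,(u,v) in dict(cap=(248,194),mould=(313,202),ja=(249,151),jb=(285,151),jc=(312,246),tongs=(261,250),susan=(270,215)).items(): print(n,W[v,u].round(3))
hsv=cv2.cvtColor(im,cv2.COLOR_BGR2HSV)
red=(hsv[...,1]>180)&((hsv[...,0]<6)|(hsv[...,0]>174))
for lo,hi in((225,285),(290,335)):
    m=red.copy();m[:,:lo]=0;m[:,hi:]=0;m[:170]=0;m[230:]=0
    q=W[m];z=q[:,2];print(np.percentile(z,[0,10,25,50,75,90,100]).round(3))
    for a,b in((.05,.066),(.085,.11),(.075,.11),(.03,.05)):
        s=q[(z>a)&(z<b)]
        if len(s)>3:print(a,b,len(s),s.mean(0).round(4),s.min(0).round(3),s.max(0).round(3))
m=np.zeros(d.shape,bool);m[180:225,295:335]=1;m&=(W[...,2]>.108)&(W[...,2]<.125);q=W[m];print('collar',q.mean(0),q.min(0),q.max(0))
cv2.imwrite("pics/c1.png",cv2.resize(im[130:280,200:360],None,fx=5,fy=4*1.0,interpolation=cv2.INTER_CUBIC) if 0 else cv2.resize(im[165:235,215:340],None,fx=6.4,fy=6.4,interpolation=cv2.INTER_CUBIC))
E
```

```text
cap [0.561 0.025 0.099]
mould [ 0.537 -0.151  0.105]
ja [0.68  0.022 0.098]
jb [ 0.68  -0.078  0.096]
jc [ 0.419 -0.146  0.101]
tongs [ 0.409 -0.011  0.03 ]
susan [ 0.508 -0.038  0.022]
[0.053 0.058 0.059 0.062 0.093 0.096 1.398]
0.05 0.066 164 [0.5683 0.0264 0.0602] [0.545 0.003 0.053] [0.594 0.051 0.065]
0.085 0.11 85 [0.5676 0.0261 0.0944] [0.548 0.012 0.086] [0.589 0.041 0.102]
0.075 0.11 90 [0.5669 0.026  0.0936] [0.546 0.012 0.076] [0.589 0.041 0.102]
[0.032 0.038 0.041 0.045 0.077 0.081 0.093]
0.05 0.066 16 [ 0.5205 -0.1417  0.0579] [ 0.513 -0.163  0.05 ] [ 0.555 -0.126  0.066]
0.085 0.11 5 [ 0.5487 -0.1408  0.0886] [ 0.525 -0.159  0.086] [ 0.566 -0.11   0.093]
0.075 0.11 67 [ 0.541  -0.1404  0.0805] [ 0.515 -0.2    0.075] [ 0.566 -0.108  0.093]
0.03 0.05 143 [ 0.5296 -0.1421  0.0417] [ 0.503 -0.188  0.032] [ 0.583 -0.116  0.049]
collar [ 0.54270606 -0.15402257  0.11403196] [ 0.51444545 -0.18302487  0.1080959 ] [ 0.57178279 -0.12510451  0.12162145]
```

View pics/c1.png

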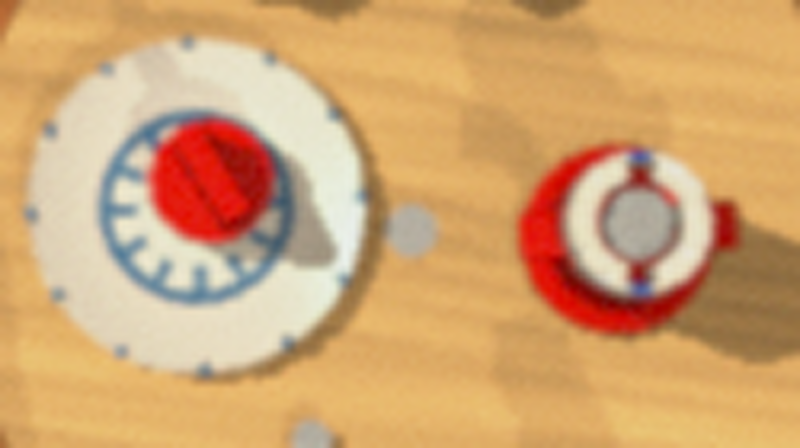

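Request:
step_arm(
  steps=[
    [[-0.31,0.25,-0.05,0,0,0],[-0.62,0.5,-0.1,0,0,0],[-0.93,0.75,-0.15,0,0,0]],
  ],
)

```text
clock: 0.4
tool_pos: [0.3505, -0.4945, 0.2409]
orientation: [179.9, -0.0, -153.6]
force: [0.5, 0.3, -0.2]
opening: 0.0879
gripper_force: 0.0
```

```bash
cat >> h.py <<'E'
from scipy.spatial.transform import Rotation as Ro
def RT():
    o=get_obs();return Ro.from_euler('xyz',o['orientation'],degrees=True).as_matrix(),o['tool_pos'],o
def plan(pos,yaw):
    "shift (units of 100mm) and turn (units of 0.5rad) from here to pos, pointing down with yaw deg"
    R,p,o=RT();G=Ro.from_euler('xyz',[180,0,yaw],degrees=True).as_matrix()
    return ((np.array(pos)-p)@R/.1).round(3),(Ro.from_matrix(R.T@G).as_rotvec()/.5).round(3)
E
python3 - <<'E'
from h import *
import plant
print([n for n in dir(plant) if not n.startswith('_')],getattr(plant,'hold_point_z',None))
R,p,o=RT();c=calibration("wrist");Rc=cv2.Rodrigues(c["rvec"])[0]
print(c["mtx"],"cam in tool",R.T@(-Rc.T@np.ravel(c["tvec"])-p),"\n",R.T@Rc.T)
print(p,o['orientation'],plan((.55,-.06,.3),-150))
E
```

```text
['PlanningError', 'calibration', 'close_job', 'get_obs', 'hold_point_z', 'snapshot'] 0.0188
[[320.60593975   0.         255.29279709]
 [  0.         320.60593975 190.79893988]
 [  0.           0.           1.        ]] cam in tool [ 0.08536265 -0.00016598 -0.15812858] 
 [[ 3.56691466e-04 -9.51843958e-01 -3.06582700e-01]
 [ 9.99999923e-01  3.88792171e-04 -4.36359918e-05]
 [ 1.60731609e-04 -3.06582661e-01  9.51844024e-01]]
[ 0.35053786 -0.49446471  0.24089861] [ 1.79926185e+02 -2.71552884e-02 -1.53599966e+02] (array([-3.718,  3.005, -0.589]), array([ 0.003, -0.001, -0.126]))
```

Request:
step_arm(
  steps=[
    [[-0.31,0.25,-0.02,0,0,0],[-0.62,0.5,-0.03,0,0,0],[-0.93,0.75,-0.05,0,0,0]],
  ],
)

```text
clock: 0.7
tool_pos: [0.4006, -0.3855, 0.2463]
orientation: [180.0, -0.0, -153.6]
force: [1.9, -0.4, -0.4]
opening: 0.0875
gripper_force: 0.0
```

Request:
step_arm(
  steps=[
    [[-0.31,0.25,-0.02,0,0,0],[-0.62,0.5,-0.03,0,0,0],[-0.93,0.75,-0.05,0,0,0]],
  ],
)

```text
clock: 1.0
tool_pos: [0.4504, -0.2769, 0.2514]
orientation: [180.0, -0.0, -153.5]
force: [1.5, 0.1, -0.8]
opening: 0.0877
gripper_force: 0.0
```

Request:
step_arm(
  steps=[
    [[-0.31,0.25,-0.02,0,0,0],[-0.62,0.5,-0.03,0,0,0],[-0.93,0.75,-0.05,0,0,0]],
  ],
)

```text
clock: 1.3
tool_pos: [0.5002, -0.1683, 0.2564]
orientation: [180.0, -0.0, -153.5]
force: [1.4, -1.2, 0.1]
opening: 0.0877
gripper_force: 0.0
```

Request:
step_arm(
  steps=[
    [[-0.31,0.25,-0.02,0,0,0],[-0.62,0.5,-0.03,0,0,0],[-0.93,0.75,-0.05,0,0,0],[-0.93,0.75,-0.05,0,0,0],[-0.93,0.75,-0.05,0,0,0]],
  ],
)

```text
clock: 1.8
tool_pos: [0.5499, -0.0605, 0.261]
orientation: [180.0, -0.1, -153.4]
force: [-0.1, 0.0, -0.1]
opening: 0.0877
gripper_force: 0.0
```

```bash
python3 - <<'E'
from h import *
R,p,o=RT();c=calibration("wrist");im,d=snapshot("wrist")
print(p,o['orientation'],o['force'])
np.savez("pics/w1.npz",d=d,im=im,**c)
cv2.imwrite("pics/w1.png",cv2.resize(im[...,::-1],None,fx=1.5,fy=1.5,interpolation=cv2.INTER_CUBIC))
E
```

```text
[ 0.54988495 -0.06046466  0.26098337] [ 1.79975418e+02 -6.40672354e-02 -1.53432750e+02] [-0.13377201  0.00432673 -0.06204596]
```

View pics/w1.png

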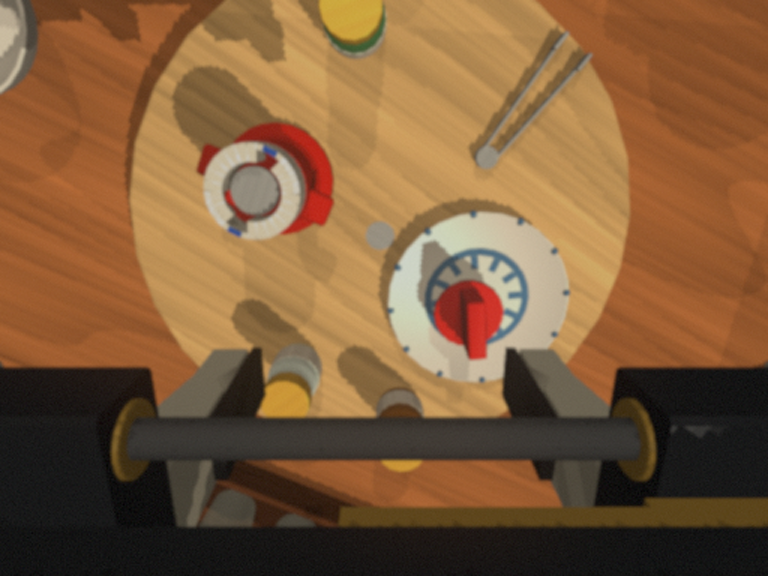

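The wrist view shows the collar at about (255,190) with blue marks at (269,152) and (234,231). The cap is at about (470,315), with its bar running roughly vertically in the picture.

```bash
python3 - <<'E'
from h import *
f=np.load("pics/w1.npz");c={k:f[k] for k in("mtx","rvec","tvec")};im=f["im"];W=cloud(f["d"],c)
def ray(u,v,z):
    R=cv2.Rodrigues(c["rvec"])[0];o=-R.T@c["tvec"].ravel();r=R.T@np.linalg.inv(c["mtx"])@[u,v,1];return o+r*(z-o[2])/r[2]
hsv=cv2.cvtColor(im,cv2.COLOR_RGB2HSV).astype(int);H,S,V=np.moveaxis(hsv,-1,0)
vv,uu=np.mgrid[:384,:512]
red=(S>150)&((H<8)|(H>172))
m=red&(uu>285)&(uu<340)&(vv>175)&(vv<245)
q=W[m];z=q[:,2];print("z",np.percentile(z,[5,25,50,75,95]).round(3))
b=q[(z>.089)&(z<.1)];print("bar",len(b),np.median(b,0).round(4))
r=cv2.minAreaRect((b[:,:2]*1000).astype(np.float32));print(r)
w,v=np.linalg.eigh(np.cov(b[:,:2].T));print("bar ang",np.degrees(np.arctan2(v[1,1],v[0,1])))
dsc=q[(z>.05)&(z<.066)];print("disc",cv2.minEnclosingCircle((dsc[:,:2]*1000).astype(np.float32)),np.median(dsc[:,2]))
bl=(H>105)&(H<130)&(S>120)&(uu>145)&(uu<190)&(vv>90)&(vv<165)
n,l,st,ce=cv2.connectedComponentsWithStats(bl.astype(np.uint8));print(st[1:,4],ce[1:])
k=[ray(*ce[i],.115) for i in 1+np.argsort(-st[1:,4])[:2]];print(k);dd=k[0]-k[1];print("slot ang",np.degrees(np.arctan2(dd[1],dd[0])),(k[0]+k[1])/2,np.hypot(*dd[:2]))
col=(uu>130)&(uu<210)&(vv>85)&(vv<165)&(W[...,2]>.108)&(W[...,2]<.122);cn=cv2.findContours(col.astype(np.uint8),0,1)[0];cn=max(cn,key=cv2.contourArea)
p=np.array([ray(*x,.115)[:2] for x in cn[:,0].astype(float)])*1000;print("collar",cv2.fitEllipse(p.astype(np.float32)),cv2.minEnclosingCircle(p.astype(np.float32)),np.median(W[col][:,2]))
pl=(uu>250)&(uu<400)&(vv>130)&(vv<270)&(S<70)&(V>150)
E
```

```text
z [0.059 0.06  0.061 0.094 0.095]
bar 495 [0.5651 0.0229 0.0945]
((566.1649780273438, 24.223857879638672), (44.935028076171875, 14.209953308105469), 31.678255081176758)
bar ang -148.95622084160755
disc ((566.5663452148438, 23.892850875854492), 27.12932014465332) 0.05971681888451034
[15  8] [[179.2   100.2  ]
 [155.625 153.875]]
[array([ 0.51442758, -0.15608246,  0.115     ]), array([ 0.57058556, -0.15733151,  0.115     ])]
slot ang 178.72584673194385 [ 0.54250657 -0.15670699  0.115     ] 0.05617186524275662
collar ((541.8718872070312, -155.761474609375), (59.26475524902344, 60.56955337524414), 46.838096618652344) ((541.9031982421875, -155.5789337158203), 30.733871459960938) 0.11460397392962737
```

```bash
python3 - <<'E'
from h import *
print(plan((.5664,.0241,.161),-148.7))
E
```

```text
(array([-0.532,  0.688,  1.001]), array([ 0.001, -0.002, -0.167]))
```

Request:
step_arm(
  steps=[
    [[-0.26,0.34,0.1,0,0,-0.08],[-0.53,0.69,0.4,0,0,-0.166],[-0.532,0.688,0.8,0,0,-0.166],[-0.532,0.688,1.0,0,0,-0.166],[-0.532,0.688,1.0,0,0,-0.166],[-0.532,0.688,1.0,0,0,-0.166]],
  ],
)

```text
clock: 2.45
tool_pos: [0.5671, 0.0229, 0.1622]
orientation: [-180.0, -0.0, -148.8]
force: [0.7, 0.8, 0.2]
opening: 0.0877
gripper_force: 0.0
```

```bash
python3 - <<'E'
from h import *
R,p,o=RT();print(plan((.5664,.0241,.066),-148.7));c=calibration("wrist");im,d=snapshot("wrist")
print(p,o['orientation'],o['force'])
W=cloud(d,c);hsv=cv2.cvtColor(im,cv2.COLOR_RGB2HSV);red=(hsv[...,1]>150)&((hsv[...,0]<8)|(hsv[...,0]>172))
m=red&(W[...,2]>.089)&(W[...,2]<.1)&(np.hypot(W[...,0]-.566,W[...,1]-.024)<.035);b=W[m]
print("bar",m.sum(),cv2.minAreaRect((b[:,:2]*1000).astype(np.float32)))
cv2.imwrite("pics/w2.png",im[...,::-1])
E
```

```text
(array([-0.   ,  0.014,  0.962]), array([-0.001, -0.   , -0.005]))
[0.56712219 0.0229153  0.16222784] [-1.79968061e+02 -1.16607079e-02 -1.48836203e+02] [0.65254533 0.83087418 0.15126444]
bar 1037 ((567.202880859375, 24.504528045654297), (46.388153076171875, 13.555583000183105), 31.646127700805664)
```

View pics/w2.png

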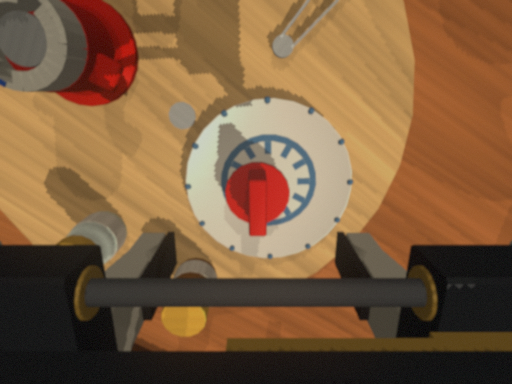

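The second wrist view shows the bar at (258,200), centred between the open fingers and clear of the jars. I'll lower the tool and close on it.

Request:
step_arm(
  steps=[
    [[0,0.015,0.3,0,0,-0.017],[0,0.015,0.6,0,0,-0.017],[0,0.015,0.85,0,0,-0.017],[0,0.015,0.96,0,0,-0.017],[0,0.015,0.96,0,0,-0.017]],
  ],
)

```text
clock: 3.0
tool_pos: [0.5662, 0.0247, 0.0656]
orientation: [180.0, -0.0, -148.3]
force: [0.1, -1.1, -1.0]
opening: 0.088
gripper_force: 0.0
```

Request:
step_arm(
  steps=[
    [[0,0,0,0,0,0],[0,0,0,0,0,0],[0,0,0,0,0,0],[0,0,0,0,0,0],[0,0,0,0,0,0],[0,0,0,0,0,0],[0,0,0,0,0,0],[0,0,0,0,0,0]],
  ],
  jaw=255,
)

```text
clock: 3.8
tool_pos: [0.5661, 0.0252, 0.0655]
orientation: [180.0, -0.0, -148.3]
force: [-0.3, -0.6, -0.7]
opening: 0.0293
gripper_force: 0.0
```

Request:
step_arm(
  steps=[
    [[0,0,0,0,0,0],[0,0,0,0,0,0],[0,0,0,0,0,0],[0,0,0,0,0,0],[0,0,0,0,0,0]],
  ],
)

```text
clock: 4.3
tool_pos: [0.5661, 0.0252, 0.0655]
orientation: [180.0, -0.0, -148.3]
force: [-0.1, 0.3, -0.2]
opening: 0.0137
gripper_force: 30.0
```

Request:
step_arm(
  steps=[
    [[0,0,-0.1,0,0,0],[0,0,-0.4,0,0,0],[0,0,-0.7,0,0,0],[0,0,-0.99,0,0,0],[0,0,-0.99,0,0,0]],
  ],
)

```text
clock: 4.8
tool_pos: [0.5687, 0.0257, 0.1699]
orientation: [-179.8, 0.4, -148.3]
force: [0.4, 0.6, -1.3]
opening: 0.014
gripper_force: 30.0
```

```bash
python3 - <<'E'
from h import *
R,p,o=RT();print(p,o['orientation'],o['force'],o['moment'],o['opening'],o['gripper_force'])
# place so camera looks at mould: TCP for yaw -180
print(plan((.542,-.156,.165),-181.3))
print(plan((.60,-.156,.225),-181.3))
E
```

```text
[0.56872163 0.02570403 0.16985367] [-179.84951575    0.43221648 -148.25087743] [ 0.37798721  0.56974797 -1.30859171] [ 0.05010463 -0.04345125 -0.01671648] 0.014001887776528601 29.99938666820526
(array([ 1.184, -1.404,  0.043]), array([-1.000e-03,  1.600e-02,  1.154e+00]))
(array([ 0.686, -1.711, -0.552]), array([-1.000e-03,  1.600e-02,  1.154e+00]))
```

Request:
step_arm(
  steps=[
    [[0.1,-0.2,-0.15,0,0,0.2],[0.2,-0.45,-0.3,0,0,0.45],[0.3,-0.7,-0.3,0,0,0.7],[0.35,-0.9,-0.3,0,0,0.9],[0.35,-0.9,-0.3,0,0,0.9],[0.35,-0.9,-0.3,0,0,0.9],[0.35,-0.9,-0.3,0,0,0.9]],
  ],
)

```text
clock: 5.5
tool_pos: [0.5833, -0.0693, 0.1944]
orientation: [180.0, -0.0, -174.0]
force: [-0.1, 0.3, -0.8]
opening: 0.0138
gripper_force: 30.0
```

```bash
python3 - <<'E'
from h import *
R,p,o=RT();print(p,o['orientation'],o['force'])
print(plan((.63,-.156,.21),-181.3))
E
```

```text
[ 0.58332841 -0.06933513  0.19444095] [ 1.79992571e+02 -2.37694047e-02 -1.73995360e+02] [-0.11164305  0.27945154 -0.7697665 ]
(array([-0.373, -0.911, -0.156]), array([ 0.   , -0.001,  0.255]))
```

Request:
step_arm(
  steps=[
    [[-0.1,-0.3,-0.1,0,0,0.1],[-0.25,-0.6,-0.15,0,0,0.2],[-0.37,-0.91,-0.15,0,0,0.255],[-0.37,-0.91,-0.15,0,0,0.255],[-0.37,-0.91,-0.15,0,0,0.255],[-0.37,-0.91,-0.15,0,0,0.255]],
  ],
)

```text
clock: 6.1
tool_pos: [0.6295, -0.1555, 0.2094]
orientation: [180.0, -0.0, 178.7]
force: [0.6, 0.1, -0.6]
opening: 0.0139
gripper_force: 30.0
```

```bash
python3 - <<'E'
from h import *
R,p,o=RT();c=calibration("wrist");im,d=snapshot("wrist")
print(p,o['orientation'],o['force'])
np.savez("pics/w3.npz",d=d,im=im,**c)
u,v=proj((.542,-.156,.115),c)[0];print(u,v);u,v=int(u),int(v)
# full picture top/left, mould crop enlarged x4 with crop origin
r=cv2.resize(im[max(v-60,0):v+60,u-80:u+80,::-1],None,fx=5,fy=5,interpolation=cv2.INTER_CUBIC);print(max(v-60,0),u-80)
cv2.imwrite("pics/w3.png",r);cv2.imwrite("pics/w3f.png",im[...,::-1])
E
```

```text
[ 0.62947358 -0.15549462  0.20942621] [ 1.79988874e+02 -2.57236597e-02  1.78697919e+02] [ 0.62754643  0.08023394 -0.56993611]
253.31279857945162 84.26680408912131
24 173
```

View pics/w3.png

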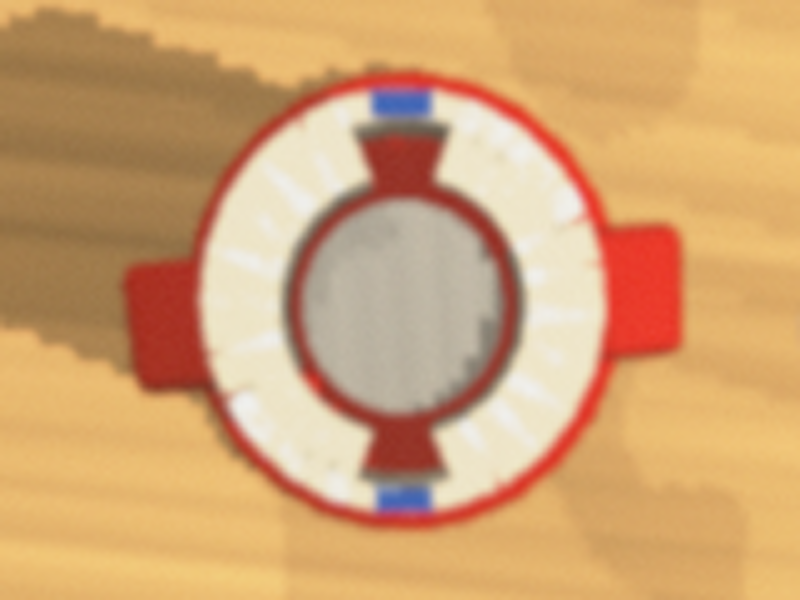

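View pics/w3f.png

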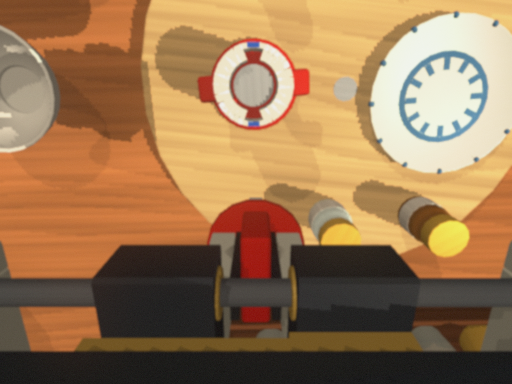

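The crop shows the blue marks at (401,103) and (404,498), and the collar centre at about (403,300). In the full frame the cap is held straight in the fingers at (256,260).

```bash
python3 - <<'E'
from h import *
f=np.load("pics/w3.npz");c={k:f[k] for k in("mtx","rvec","tvec")};im=f["im"];W=cloud(f["d"],c)
def ray(u,v,z):
    R=cv2.Rodrigues(c["rvec"])[0];o=-R.T@c["tvec"].ravel();r=R.T@np.linalg.inv(c["mtx"])@[u,v,1];return o+r*(z-o[2])/r[2]
hsv=cv2.cvtColor(im,cv2.COLOR_RGB2HSV).astype(int);H,S,V=np.moveaxis(hsv,-1,0);vv,uu=np.mgrid[:384,:512]
bl=(H>105)&(H<130)&(S>100)&(uu>235)&(uu<270)&(vv>35)&(vv<135)
n,l,st,ce=cv2.connectedComponentsWithStats(bl.astype(np.uint8));print(st[1:,4],ce[1:].round(1))
k=[ray(*ce[i],.115) for i in 1+np.argsort(-st[1:,4])[:2]];dd=k[0]-k[1];print("marks",np.round(k,4),np.degrees(np.arctan(dd[1]/dd[0])),(k[0]+k[1])/2)
col=(abs(uu-253)<48)&(abs(vv-84)<48)&(W[...,2]>.108)&(W[...,2]<.122);cn=max(cv2.findContours(col.astype(np.uint8),0,1)[0],key=cv2.contourArea)
p=np.array([ray(*x,.115)[:2] for x in cn[:,0].astype(float)])*1000;print("collar",cv2.fitEllipse(p.astype(np.float32)),np.median(W[col][:,2]))
gr=(np.hypot(uu-253.5,vv-84.5)<16)&(S<60);print("follower z",np.median(W[gr][:,2]))
red=(S>150)&((H<8)|(H>172))&(vv>195)&(vv<325)&(uu>200)&(uu<310);q=W[red];print(np.percentile(q[:,2],[5,25,50,75,95]))
z=q[:,2];b=q[z>np.percentile(z,95)-.003];print("bartop",len(b),b.mean(0),cv2.minAreaRect((b[:,:2]*1000).astype(np.float32)))
ds=q[z<np.percentile(z,95)-.03];print("disc",cv2.minEnclosingCircle((ds[:,:2]*1000).astype(np.float32)),np.median(ds[:,2]))
R,p,o=RT();print(p,o["orientation"])
E
```

```text
[41 33] [[252.9  44.5]
 [253.5 123.6]]
marks [[ 0.5147 -0.1557  0.115 ]
 [ 0.5709 -0.1565  0.115 ]] -0.8872850369024935 [ 0.54284154 -0.15608712  0.115     ]
collar ((542.4866333007812, -156.08944702148438), (59.291107177734375, 59.45310592651367), 108.23934173583984) 0.11471491379218929
follower z 0.10794304633637188
[0.20283937 0.20394923 0.22374037 0.23853537 0.23949188]
bartop 1745 [ 0.62384489 -0.15623852  0.2402976 ] ((599.4114379882812, -159.57754516601562), (108.6861572265625, 19.471420288085938), 4.854320049285889)
disc ((716.6244506835938, -161.74427795410156), 114.23532104492188) 0.20378675252423112
[ 0.62952589 -0.15540858  0.20963922] [ 1.79992889e+02 -5.76107113e-03  1.78708399e+02]
```

```bash
python3 - <<'E'
from h import *
f=np.load("pics/w3.npz");c={k:f[k] for k in("mtx","rvec","tvec")};im=f["im"];W=cloud(f["d"],c)
hsv=cv2.cvtColor(im,cv2.COLOR_RGB2HSV).astype(int);H,S,V=np.moveaxis(hsv,-1,0);vv,uu=np.mgrid[:384,:512]
red=(S>150)&((H<8)|(H>172))&(vv>195)&(vv<325)&(uu>200)&(uu<310)&(np.hypot(W[...,0]-.629,W[...,1]+.156)<.04)
q=W[red];b=q[(q[:,2]>.236)&(q[:,2]<.243)];print(len(b),np.percentile(b[:,0],[0,1,3]),np.percentile(b[:,1],[1,50,99]))
s=q[(q[:,2]>.2)&(q[:,2]<.207)];print(np.percentile(s[:,0],[0,1,3]),np.percentile(s[:,1],[0,1,50,99,100]))
e=[]
for y in np.arange(-.18,-.133,.003):
    t=s[abs(s[:,1]-y)<.0015]
    if len(t)>3:e.append((t[:,0].min(),y))
e=np.array(e);A=np.c_[2*e,np.ones(len(e))];sol=np.linalg.lstsq(A,(e**2).sum(1),rcond=None)[0];print("disc circle",sol[:2],np.sqrt(sol[2]+sol[0]**2+sol[1]**2))
for X,Y in((.5425,-.1561),):print(plan((X,Y,.16),-180.9))
E
```

```text
1730 [0.60707337 0.60756497 0.60794415] [-0.16316854 -0.15618147 -0.14919112]
[0.60259364 0.60314794 0.60359996] [-0.18382888 -0.18195858 -0.15605809 -0.13126383 -0.1299822 ]
disc circle [ 0.63270712 -0.15603102] 0.03009654540117426
(array([ 0.87 , -0.027,  0.496]), array([ 0.   , -0.   , -0.014]))
```

Request:
step_arm(
  steps=[
    [[0.3,-0.01,0,0,0,-0.014],[0.6,-0.015,0,0,0,-0.014],[0.88,-0.02,0.1,0,0,-0.014],[0.882,-0.02,0.35,0,0,-0.014],[0.882,-0.02,0.54,0,0,-0.014],[0.882,-0.02,0.54,0,0,-0.014],[0.882,-0.02,0.54,0,0,-0.014]],
  ],
)

```text
clock: 6.85
tool_pos: [0.5418, -0.1558, 0.1562]
orientation: [-180.0, 0.0, 179.1]
force: [0.4, -0.1, -0.4]
opening: 0.0138
gripper_force: 30.0
```

```bash
python3 - <<'E'
from h import *
R,p,o=RT();c=calibration("wrist");im,d=snapshot("wrist")
print(p,o['orientation'],o['force'],o['moment'])
im2=im[150:350,130:390,::-1];cv2.imwrite("pics/w4.png",cv2.resize(im2,None,fx=3,fy=3,interpolation=cv2.INTER_CUBIC))
E
```

```text
[ 0.54178569 -0.15581242  0.15623039] [-1.79980723e+02  9.10737172e-03  1.79096497e+02] [ 0.39930044 -0.06098453 -0.42055528] [-0.0359333  -0.1082188   0.02512204]
```

View pics/w4.png

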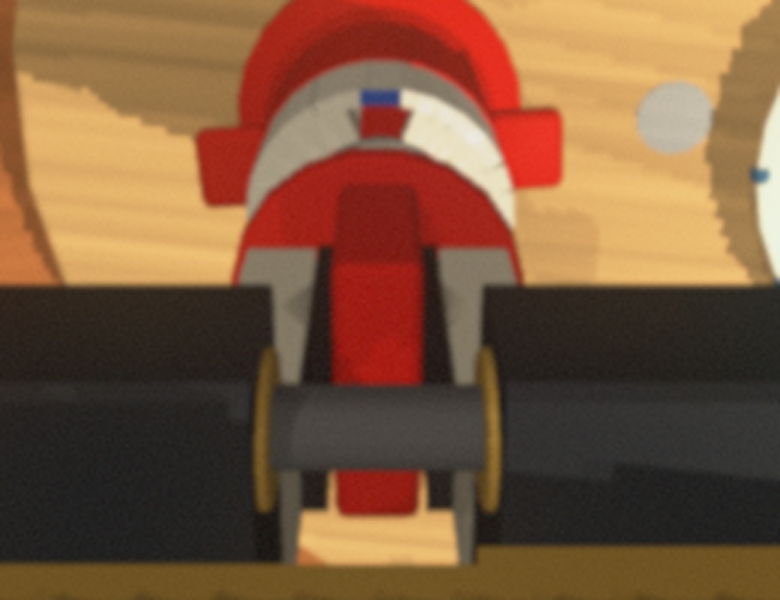

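The cap sits centred over the collar, with the slot and its mark at (381,110) in line with the bar. I'll lower it gently.

Request:
step_arm(
  steps=[
    [[0.004,0,0.05,0,0,0],[0.004,0,0.1,0,0,0],[0.004,0,0.13,0,0,0],[0.004,0,0.155,0,0,0],[0.004,0,0.155,0,0,0],[0.004,0,0.155,0,0,0]],
  ],
)

```text
clock: 7.5
tool_pos: [0.5412, -0.1564, 0.14]
orientation: [-180.0, -0.0, 179.0]
force: [0.0, 0.3, -1.5]
opening: 0.0136
gripper_force: 30.0
```

Request:
step_arm(
  steps=[
    [[0,0,0.01,0,0,0],[0,0,0.02,0,0,0],[0,0,0.03,0,0,0],[0,0,0.03,0,0,0],[0,0,0.03,0,0,0]],
  ],
)

```text
clock: 8.0
tool_pos: [0.5413, -0.1562, 0.1373]
orientation: [180.0, 0.0, 179.0]
force: [-0.5, 1.8, 1.6]
opening: 0.0138
gripper_force: 30.0
```

Request:
step_arm(
  steps=[
    [[0,0,0.01,0,0,0],[0,0,0.02,0,0,0],[0,0,0.03,0,0,0],[0,0,0.03,0,0,0]],
  ],
)

```text
clock: 8.4
tool_pos: [0.5413, -0.1563, 0.1341]
orientation: [180.0, 0.0, 179.0]
force: [-1.0, 2.4, 4.1]
opening: 0.0142
gripper_force: 30.0
```

Request:
step_arm(
  steps=[
    [[0,0,0.01,0,0,0],[0,0,0.02,0,0,0],[0,0,0.03,0,0,0],[0,0,0.03,0,0,0]],
  ],
)

```text
clock: 8.8
tool_pos: [0.5414, -0.1563, 0.1312]
orientation: [180.0, 0.0, 179.0]
force: [-1.6, 2.6, 4.8]
opening: 0.0134
gripper_force: 30.0
```

Request:
step_arm(
  steps=[
    [[0.002,0.004,0.01,0,0,0],[0.002,0.004,0.02,0,0,0],[0.002,0.004,0.03,0,0,0],[0.002,0.004,0.03,0,0,0]],
  ],
)

```text
clock: 9.2
tool_pos: [0.5414, -0.1562, 0.1285]
orientation: [-180.0, 0.0, 179.0]
force: [-1.7, 1.1, 6.3]
opening: 0.0136
gripper_force: 30.0
```

Request:
step_arm(
  steps=[
    [[0,0.0,0.005,0,0,0],[0,0,0.01,0,0,0],[0,0,0.01,0,0,0]],
  ],
)

```text
clock: 9.5
tool_pos: [0.5413, -0.1562, 0.1276]
orientation: [-180.0, 0.0, 179.0]
force: [-1.1, 0.9, 7.8]
opening: 0.0141
gripper_force: 30.0
```

Request:
step_arm(
  steps=[
    [[0,0,0.006,0,0,0],[0,0,0.006,0,0,0],[0,0.001,0.006,0,0,0.1],[0,0.002,0.006,0,0,0.2],[0,0.002,0.006,0,0,0.2]],
  ],
)

```text
clock: 10.0
tool_pos: [0.5416, -0.1561, 0.1271]
orientation: [-180.0, 0.1, 173.2]
force: [-1.4, -0.0, 6.9]
opening: 0.0137
gripper_force: 30.0
```

```bash
python3 - <<'E'
from h import *
R,p,o=RT();print(p,o['orientation'],o['force'],o['moment'],o['opening'])
E
```

```text
[ 0.54163843 -0.15611734  0.12711196] [-1.79967375e+02  7.80973207e-02  1.73207061e+02] [-1.43132786 -0.0096675   6.85435214] [ 0.10031158  0.27009576 -0.00102286] 0.013733096936705649
```

Request:
step_arm(
  steps=[
    [[0,0.001,0,0,0,0.1],[0,0.002,0,0,0,0.2],[0,0.002,0,0,0,0.3],[0,0.002,0,0,0,0.3]],
  ],
)

```text
clock: 10.4
tool_pos: [0.5418, -0.1559, 0.1272]
orientation: [-180.0, 0.1, 164.6]
force: [0.2, 0.0, 5.6]
opening: 0.0135
gripper_force: 30.0
```

```bash
python3 - <<'E'
from h import *
R,p,o=RT();print(p,o['orientation'],o['force'],o['moment'],o['opening'])
E
```

```text
[ 0.54184966 -0.15592445  0.12716687] [-1.79984238e+02  1.01781493e-01  1.64614226e+02] [0.15439931 0.03241474 5.59589222] [0.05761948 0.03256376 0.00356917] 0.01351798433667525
```

Request:
step_arm(
  steps=[
    [[0,0.001,0,0,0,0.12],[0,0.002,0,0,0,0.24],[0,0.003,0,0,0,0.36],[0,0.003,0,0,0,0.48],[-0.001,0.004,0,0,0,0.6],[-0.002,0.004,0,0,0,0.72],[-0.002,0.005,0,0,0,0.84],[-0.002,0.005,0,0,0,0.95],[-0.002,0.005,0,0,0,0.95]],
  ],
)

```text
clock: 11.3
tool_pos: [0.5428, -0.1549, 0.1273]
orientation: [179.9, 0.1, 137.4]
force: [0.4, 3.6, 6.9]
opening: 0.0137
gripper_force: 30.0
```

```bash
python3 - <<'E'
from h import *
R,p,o=RT();print(p,o['orientation'],o['force'],o['moment'],o['opening'])
E
```

```text
[ 0.54284864 -0.15489144  0.12730219] [1.79885033e+02 1.26588181e-01 1.37399332e+02] [0.42321033 3.56270103 6.86483126] [ 1.13368358 -0.3109336   0.01721068] 0.013691605946745284
```

Request:
step_arm(
  steps=[
    [[0,0,0,0,0,0.1],[0,0.001,0,0,0,0.2],[0,0.001,0,0,0,0.27],[0,0.001,0,0,0,0.27]],
  ],
)

```text
clock: 11.7
tool_pos: [0.5431, -0.1546, 0.1273]
orientation: [179.8, 0.1, 129.7]
force: [0.5, 3.6, 6.2]
opening: 0.0136
gripper_force: 30.0
```

```bash
python3 - <<'E'
from h import *
R,p,o=RT();print(p,o['orientation'],o['force'],o['moment'],o['opening'])
E
```

```text
[ 0.54306808 -0.15464474  0.12732544] [1.79849423e+02 1.12309850e-01 1.29708196e+02] [0.51359956 3.58804992 6.2113507 ] [ 1.57877502 -0.43948923  0.02455103] 0.01359131369127616
```

Request:
step_arm(
  steps=[
    [[0.004,0.003,0,0,0,0.03],[0.004,0.003,0,0,0,0.06],[0.004,0.003,0,0,0,0.06]],
  ],
)

```text
clock: 12.0
tool_pos: [0.5433, -0.1544, 0.1274]
orientation: [179.8, 0.1, 128.0]
force: [3.1, 1.3, 6.1]
opening: 0.014
gripper_force: 30.0
```

```bash
python3 - <<'E'
from h import *
R,p,o=RT();print(p,o['orientation'],o['force'],o['moment'],o['opening'])
E
```

```text
[ 0.54326853 -0.15444718  0.12738669] [1.79846577e+02 1.39889071e-01 1.28038010e+02] [3.12421201 1.29916846 6.06691126] [ 0.88608127 -0.76856642  0.02768728] 0.014005967441109757
```

Request:
step_arm(
  steps=[
    [[0,0,0,0,0,0.02],[0,0,0,0,0,0.04],[0,0,0,0,0,0.04]],
  ],
)

```text
clock: 12.3
tool_pos: [0.5434, -0.1544, 0.1274]
orientation: [179.8, 0.1, 126.9]
force: [1.9, 2.3, 5.0]
opening: 0.0139
gripper_force: 30.0
```

```bash
python3 - <<'E'
from h import *
R,p,o=RT();print(p,o['orientation'],o['force'],o['moment'],o['opening'])
E
```

```text
[ 0.54337775 -0.15439893  0.12739603] [1.79835938e+02 1.43988244e-01 1.26919972e+02] [1.91970877 2.2937692  4.96908841] [ 0.94654672 -0.90933563  0.32671552] 0.013929983527223518
```

Request:
step_arm(
  steps=[
    [[0,0,0,0,0,0.02],[0,0,0,0,0,0.03],[0,0,0,0,0,0.03]],
  ],
)

```text
clock: 12.6
tool_pos: [0.5434, -0.1544, 0.1274]
orientation: [179.8, 0.1, 126.1]
force: [2.4, 2.4, 6.3]
opening: 0.0139
gripper_force: 30.1
```

```bash
python3 - <<'E'
from h import *
R,p,o=RT();print(p,o['orientation'],o['force'],o['moment'],o['opening'])
E
```

```text
[ 0.5433932  -0.15440628  0.12738585] [1.79838217e+02 1.43815693e-01 1.26088036e+02] [2.3570163  2.41049391 6.33259662] [ 0.95668811 -0.94481818  0.42020354] 0.013931729525931368
```

The moment about z rose to 0.42 N m, so the cap is at the stop. I'll ease it up into the notch and let go.

Request:
step_arm(
  steps=[
    [[0,0,-0.01,0,0,0],[0,0,-0.02,0,0,0],[0,0,-0.03,0,0,0],[0,0,-0.035,0,0,0],[0,0,-0.035,0,0,0]],
  ],
)

```text
clock: 13.1
tool_pos: [0.5433, -0.1543, 0.1299]
orientation: [179.9, 0.1, 126.1]
force: [5.3, 1.4, -3.2]
opening: 0.0139
gripper_force: 30.1
```

```bash
python3 - <<'E'
from h import *
R,p,o=RT();print(p,o['orientation'],o['force'],o['moment'],o['opening'])
E
```

```text
[ 0.54326056 -0.1543355   0.129894  ] [1.79852351e+02 1.04493478e-01 1.26059467e+02] [ 5.33817683  1.35577053 -3.2317301 ] [ 0.4494414  -2.36472977  0.39024539] 0.01386904984042076
```

Request:
step_arm(
  steps=[
    [[0,0,0,0,0,0],[0,0,0,0,0,0],[0,0,0,0,0,0]],
  ],
)

```text
clock: 13.4
tool_pos: [0.5433, -0.1543, 0.1299]
orientation: [179.9, 0.1, 126.1]
force: [7.0, 1.4, -3.6]
opening: 0.0142
gripper_force: 30.1
```

```bash
python3 - <<'E'
from h import *
R,p,o=RT();print(p,o['orientation'],o['force'],o['moment'],o['opening'])
E
```

```text
[ 0.54325    -0.15431829  0.12989182] [1.79852487e+02 1.04011517e-01 1.26059089e+02] [ 7.01545349  1.43307989 -3.58638413] [ 0.39314986 -2.42510529  0.35277772] 0.014181077261166852
```

Request:
step_arm(
  steps=[
    [[-0.002,0.003,0.01,0,0,0],[-0.005,0.007,0.015,0,0,0],[-0.005,0.007,0.015,0,0,0.0],[-0.005,0.007,0.005,0,0,0],[-0.005,0.007,0,0,0,0],[-0.005,0.007,0,0,0,0]],
  ],
)

```text
clock: 14.0
tool_pos: [0.5433, -0.1544, 0.1299]
orientation: [179.9, 0.1, 126.0]
force: [4.9, 2.5, -1.5]
opening: 0.0138
gripper_force: 30.1
```

```bash
python3 - <<'E'
from h import *
R,p,o=RT();print(p,o['orientation'],o['force'],o['moment'],o['opening'])
im,d=snapshot("wrist");cv2.imwrite("pics/w5.png",cv2.resize(im[150:350,130:390,::-1],None,fx=3,fy=3,interpolation=cv2.INTER_CUBIC))
E
```

```text
[ 0.54332004 -0.15436045  0.12985255] [1.79913269e+02 5.69971283e-02 1.26039745e+02] [ 4.88777216  2.53826097 -1.45704102] [ 0.725639   -2.04912938  0.39786345] 0.01381189040300996
```

View pics/w5.png

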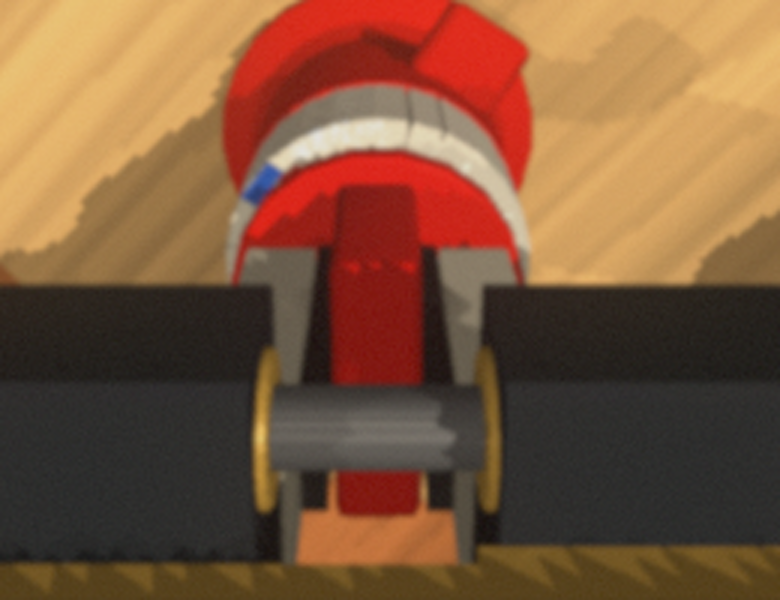

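The slot's blue mark at (262,185) is now well to the left of the bar, so the cap has turned and sits at its stop. I'll let go.

Request:
step_arm(
  steps=[
    [[0,0,0,0,0,0],[0,0,0,0,0,0],[0,0,0,0,0,0],[0,0,0,0,0,0],[0,0,0,0,0,0],[0,0,0,0,0,0]],
  ],
  jaw=100,
)

```text
clock: 14.65
tool_pos: [0.5421, -0.1546, 0.1299]
orientation: [-180.0, -0.0, 126.0]
force: [0.7, 0.3, 0.4]
opening: 0.0518
gripper_force: 0.0
```

```bash
cat > cap.py <<'E'
from h import *
R,p,o=RT();print(p,o['orientation'],o['force'],o['moment'],o['opening'])
c=calibration("wrist");im,d=snapshot("wrist");W=cloud(d,c)
hsv=cv2.cvtColor(im,cv2.COLOR_RGB2HSV).astype(int);red=(hsv[...,1]>150)&((hsv[...,0]<8)|(hsv[...,0]>172))&(np.hypot(W[...,0]-.5425,W[...,1]+.156)<.03)
q=W[red];z=q[:,2]
for a,b,e in((.118,.14,.024),(.15,.175,.059)):
    s=q[(z>a)&(z<b)];print("origin above mould mm",len(s),(np.median(s[:,2])-e-.03)*1000)
s=q[z>.15];print(cv2.minAreaRect((s[:,:2]*1000).astype(np.float32)))
E
python3 cap.py
```

```text
[ 0.5420721  -0.15460898  0.12988149] [-1.79982776e+02 -9.99179050e-03  1.26006946e+02] [0.71280326 0.28771148 0.36018625] [-0.08423836 -0.06907452 -0.05356286] 0.051817662058814
origin above mould mm 4402 72.01157044790574
origin above mould mm 1920 71.72238159431282
((543.3482055664062, -156.72689819335938), (14.021647453308105, 46.26360321044922), 38.00684356689453)
```

The cap now sits 72 mm above the mould's origin, which is the locked height. I'll open wide and back off.

Request:
step_arm(
  steps=[
    [[0,0,0,0,0,0],[0,0,0,0,0,0],[0,0,0,0,0,0],[0,0,0,0,0,0],[0,0,-0.1,0,0,0],[0,0,-0.3,0,0,0],[0,0,-0.6,0,0,0],[0,0,-0.9,0,0,0],[0,0,-1.0,0,0,0],[0,0,-1.0,0,0,0]],
  ],
  jaw=0,
)

```text
clock: 15.7
tool_pos: [0.5432, -0.1546, 0.2323]
orientation: [179.8, 0.1, 126.0]
force: [-0.3, 0.6, -0.1]
opening: 0.0873
gripper_force: 0.0
```

```bash
python3 cap.py; python3 - <<'E'
from h import *
im,d=snapshot("wrist");cv2.imwrite("pics/w6.png",im[...,::-1])
E
```

```text
[ 0.54321441 -0.15456335  0.23233518] [1.79811256e+02 1.36483516e-01 1.26020518e+02] [-0.34488774  0.55042866 -0.14520297] [-0.04916942  0.02360754 -0.03926429] 0.08733746158922236
origin above mould mm 2043 71.96917569081279
origin above mould mm 1028 71.76336794266255
((542.4618530273438, -156.31478881835938), (13.72542953491211, 44.28818130493164), 36.36318588256836)
```

View pics/w6.png

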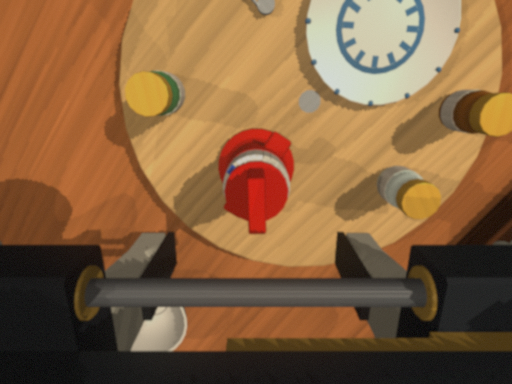

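The cap is seated in the mould at (257,190) at the locked height. The jars and plate are undisturbed and the gripper is clear.

```bash
python3 -c "
from plant import *
print(close_job())"
```

```text
the job is handed in; nothing more can be done
None
```

The cap is back in the mould and locked: it was turned to the stop and let go, and it measures about 72 mm above the mould's origin. The job is handed in at about 16 s, and the highest force read between moves was about 8 N.

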